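# Run hot water at the touch-free basin tap

### The job

Get the washbasin ready to fill: with the fingertips push the black-knobbed waste lever all the way over to its closed side, away from the robot. Then call the hot water by pointing straight down at the red touch-free eye, fingertips a few centimetres above it and over its middle, and stay there for two full seconds. Never touch either eye or bring the fingertips down over the blue one, leave the soap bottle, tumbler and jar where they stand, and finish with the hand well away from the red eye.

Things in the scene. Friction and masses are not known exactly. Their poses are not given: they have to be found in the camera images.
- eye_hot: the hot touch-free eye: fixed upright brass puck, 48 mm across (56 mm at the foot), 40 mm high, topped by a red disc 38 mm across with a black dot in the middle. Origin: centre of its underside on the counter; z up; the red top is at z = 40 mm. No moving part. The red and blue eyes stand on either side of the brass spout, about 210 mm apart, either way round
- eye_cold: the cold touch-free eye: the same brass puck with a blue disc on top. Origin: centre of its underside; z up. Leave it alone
- waste_base: the waste lever's fixed round brass foot, 64 mm across, 20 mm high, with a cross axle up to 34 mm high, left or right of the basin (the soap bottle is on the other side). Origin: centre of its underside on the counter; z up; x is level, points roughly away from the robot (within 0.6 rad), and is the way the lever is pushed
- waste (a joint): angle of the waste lever about a level axle 22 mm above the foot's origin, along the foot's y: 0 = leaning to the foot's -x (open, towards the robot), 0.6 = upright, 1.2 = at the stop, leaning to +x (closed, away from the robot). Starts at 0 to 0.3. Friction hinge (about 1.5 N at the knob) that stays where it is left
- waste_tip (a point): centre of the black ball, 26 mm across, at the end of the lever's 10 mm brass rod, 75 mm from the axle. Its height is 84 mm at both ends of the swing, 97 mm when upright
- basin: white round bowl basin, 300 mm across, 80 mm high, fixed, beyond the eyes as seen from the robot. Origin: centre of its underside; x points roughly away from the robot. A fixed brass spout, 125 mm high, 22 mm thick, rises 190 mm from the origin towards -x (between the eyes) and reaches over the rim
- soap: amber soap pump bottle with a black pump, loose, 60 mm across, 139 mm high. Origin: centre of its underside. To be left alone
- tumbler: yellow tumbler, loose, 70 mm across the rim, 90 mm high. Origin: centre of its underside. To be left alone
- jar: small blue jar with a white lid, loose, 56 mm across, 50 mm high. Origin: centre of its underside. To be left alone

How it is judged:
By the outcome, as a careful person would: the job done as asked, in the order asked, and still so for the second after the job is handed in, with the robot touching nothing.
It also fails if it takes over 48 s, if anything falls off the work surface, if the arm or the gripper's body presses on something with over 40 N, if the wrist force passes 120 N, or if a joint passes its speed limit or range.

### The arm

A 6-joint arm with a two-finger parallel gripper is mounted at the origin on the work surface. World frame = base frame: x ahead of the robot, y to its left, z up, the work surface at z = 0. Lengths are in m, angles in rad, forces in N, time in s.
With the tool pointing down it reaches from about 0.35 to 0.775 m from the base axis. Payload 5.5 kg.
Tool frame: the origin (TCP) lies between the finger pads, 19 mm behind the fingertips; this is the grasp point; z points along the fingers, y is the line along which they close (so a half turn about z gives the same grasp; the last joint's range is limited). The gripper opens to 85 mm and grips with 20 to 120 N. Pads are 22 mm wide; open, the fingers measure 114 mm over their backs; the gripper's body (76 mm by 85 mm) begins 54 mm behind the grasp point. The pads swing forward as they close: fully open they stand 13 mm farther back than shut.
Start: joints at [-1.287, 0.313, 0.046, 1.304, 0, 1.431], TCP at [0.236, -0.524, 0.25] pointing down, gripper open.
Joint ranges: [-2.76, 2.76], [-0.86, 1.69], [-1.03, 1.26], [-2.2, 2.34], [-1.47, 1.5], [-3.14, 3.14]. Speed limits (rad/s): [2.57, 2.57, 3.14, 3.14, 3.14, 3.14].

### API

Orientations are given as a unit quaternion [w, x, y, z].
In Python, from workcell import env gives the robot as it stands.
- The arm moves only by the shell command python3 -m pendant 'ROWS' [FORCE]. ROWS is JSON, a list of rows, each an object with "travel": the shift along the tool's x, y, z scaled (see below), a list of three; "rot": the turn, a rotation vector about the tool's x, y, z scaled (see below), a list of three; "fingers": the opening, from -1 (shut) to 1 (fully open). In form: [{"travel": [dx, dy, dz], "rot": [wx, wy, wz], "fingers": fingers}, ...]. A call has 1 to 10 rows; each row is the pose to reach, as a shift and turn from the pose commanded when the call began, along the tool's axes at that moment; what a row does not reach only later rows make up. The controller multiplies each number of a shift by 0.12 m and each number of a turn by 60 degrees. A row lasts 1/10 s, in which the tool goes at most 50 mm and 8.59 degrees, less where a joint would pass 70% of its speed; a pose out of reach is approached as far as the arm can. A call with a number of a shift or a turn outside -1 to 1 is refused whole. A call with a gripper value outside its range is refused whole. The fingers move at their own pace and stop on an object; FORCE is the grip in N (left out, the last holds). Time passes only in rows, so rows that repeat a pose let the fingers close. It gives the time, the measured TCP pose, the force, the opening and the grip force at its end, in the units of the state.
- env.get_state(): the state, without advancing time (a new reading comes with each control period).
- env.read_camera(name): name is "side" or "top"; returns (picture, depth): 384x512x3 uint8, blue, green, red; 384x512 float32, m along the optical axis (not along the pixel's ray), 0 where there is no reading.
- env.camera_model(name): a dict with "fovy" (degrees; the focal length in pixels is half the picture's height over the tangent of half this angle, whatever the lens; pixels are square), "cx", "cy" (the principal point, pixels), "k1" (the pictures are not rectified: a ray, as slopes to the right and down, at radius r is drawn at 1 + k1 r^2 times it, then the intrinsics apply), "rvec" (rotation vector, rad) and "tvec" (3), from world to camera coordinates, as OpenCV has them. Camera axes: x right, y down, z forward; pixel columns grow to the right and rows downward; lengths in m; the calibration is good to about 2 mm. A picture is of the moment at which its call begins. camera_model takes no time and is no camera call.
- env.hand_in(): hands the job in; it is judged then, once.
Trained networks look in the newest picture that a camera, given by its name, has taken for a name from the list of things; names that differ only in an ending like _2 or _b are one class to them, and where a whole thing is asked for, a point or a joint stands for the part that bears it (a point fixed in the world has none). Each returns a list of dicts, best first, with "conf" (0 to 1); they miss things now and then, are a little off and sometimes report something else, mostly with a low value. They report only what shows in the picture. A call takes as long as a camera call.
- env.outline_of(camera, target): "mask" (384x512 bool, what is visible of it) and "xy" ([column, row] in pixels, amid what is visible of it).
The state is a dict: "clock": time; "joint_pos": joint angles; "qvel": joint speeds; "tau": joint torques, N m; "tcp_pos": TCP position; "orientation": TCP orientation; "wrist_force": force on the tool from outside, world axes, zero at the start; "ft_torque": the same for the moment, N m; "finger_gap": finger opening in m; "grip_force": force on a finger pad.
Only numpy, scipy, OpenCV 4.12 (cv2) and the standard library are available. Lean on these libraries where they do the work, as an engineer would, in place of code of your own. Each camera call takes 0.05 s, during which the arm holds its last target. There are 200 camera calls.

## Working session

There is one attempt and no reset: what is moved stays moved. The work goes in short steps, Python scripts to look and compute and a shell command to move; the robot and the scene stay as the last step left them, time stands still between calls to the robot, and variables do not carry over. Pictures are saved under pics/ and viewed, at most 10 in all, crops included, and the job is handed in when it is done.

```bash
mkdir -p pics
cat > h.py <<'E'
import numpy as np, cv2
from workcell import env
def model(n):
    m=env.camera_model(n); f=192/np.tan(np.radians(m['fovy'])/2)
    R=cv2.Rodrigues(np.array(m['rvec'],float))[0]; t=np.array(m['tvec'],float).ravel()
    K=np.array([[f,0,m['cx']],[0,f,m['cy']],[0,0,1.]]); return K,np.array([m['k1'],0,0,0,0.]),R,t
def world(n,uv,d):
    K,D,R,t=model(n); uv=np.asarray(uv,float).reshape(-1,1,2)
    s=cv2.undistortPoints(uv,K,D).reshape(-1,2); d=np.asarray(d,float).reshape(-1,1)
    return (np.c_[s*d,d]-t)@R
def pix(n,P):
    K,D,R,t=model(n); return cv2.projectPoints(np.asarray(P,float).reshape(-1,1,3),R,t,K,D)[0].reshape(-1,2)
def cloud(n,mask,depth):
    r,c=np.nonzero(mask&(depth>0)); return world(n,np.c_[c,r],depth[r,c]),r,c
E
cat > a.py <<'E'
from h import *
ims={}
for n in('top','side'):
    im,d=env.read_camera(n); ims[n]=im; cv2.imwrite(f'pics/{n}0.png',im)
    for k in('eye_hot','eye_cold','waste_base','waste_tip','basin','soap','tumbler','jar'):
        for o in env.outline_of(n,k)[:2]:
            P,r,c=cloud(n,o['mask'],d)
            if len(P)<5: continue
            zt=np.percentile(P[:,2],97); T=P[P[:,2]>zt-.008]
            print(n,k,round(o['conf'],2),np.round(o['xy']),len(P),'med',np.median(P,0).round(3),'topz',zt.round(3),'topmid',((T.min(0)+T.max(0))/2).round(3),'min',P.min(0).round(3),'max',P.max(0).round(3))
print(env.get_state()); print(env.camera_model('top'),env.camera_model('side'))
E
python3 a.py
```

```text
top eye_hot 0.62 [223. 228.] 487 med [0.517 0.085 0.038] topz 0.042 topmid [0.521 0.086 0.039] min [ 0.494  0.06  -0.005] max [0.552 0.115 0.043]
top eye_hot 0.6 [306. 209.] 484 med [ 0.542 -0.098  0.038] topz 0.042 topmid [ 0.547 -0.101  0.039] min [ 0.518 -0.129 -0.004] max [ 0.578 -0.074  0.044]
top eye_cold 0.62 [225. 227.] 477 med [0.517 0.085 0.038] topz 0.042 topmid [0.521 0.086 0.039] min [ 0.494  0.06  -0.005] max [0.552 0.115 0.043]
top waste_base 0.7 [365. 157.] 543 med [ 0.644 -0.243  0.02 ] topz 0.103 topmid [ 0.629 -0.249  0.101] min [ 0.616 -0.278 -0.001] max [ 0.685 -0.216  0.107]
top waste_tip 0.42 [369. 158.] 104 med [ 0.628 -0.247  0.1  ] topz 0.106 topmid [ 0.628 -0.249  0.102] min [ 0.617 -0.26   0.048] max [ 0.649 -0.238  0.107]
top basin 0.83 [242. 125.] 13128 med [0.76  0.022 0.034] topz 0.108 topmid [0.606 0.002 0.113] min [ 0.537 -0.135 -0.006] max [0.943 0.176 0.126]
top soap 0.96 [156. 204.] 801 med [0.564 0.232 0.088] topz 0.139 topmid [0.569 0.235 0.136] min [ 0.544  0.213 -0.004] max [0.615 0.271 0.141]
top soap 0.62 [223. 224.] 431 med [0.516 0.084 0.0
[... 1873 characters left out ...]
 'orientation': array([5.04831675e-05, 9.77630022e-01, 2.10331969e-01, 1.54530554e-05]), 'wrist_force': array([ 1.62053547, -0.24113561,  0.36759276]), 'ft_torque': array([ 0.00432677,  0.00741754, -0.00268654]), 'grip_force': 0.0, 'finger_gap': 0.08532861268930886}
{'fovy': 48.45786259866284, 'cx': 258.1822758595579, 'cy': 196.7952779874382, 'k1': -0.10640484324650709, 'rvec': array([ 2.00577116, -2.21928103,  0.22953868]), 'tvec': array([0.06578053, 0.56802921, 0.88080634])} {'fovy': 44.63014804578773, 'cx': 249.20594190161242, 'cy': 193.06732036010476, 'k1': 0.03799334471142978, 'rvec': array([ 2.12396621, -0.17096225,  0.08545135]), 'tvec': array([-0.55387672,  0.12317249,  1.06690875])}
```

View pics/top0.png

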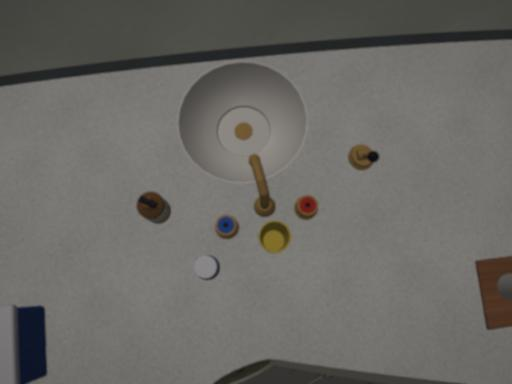

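View pics/side0.png

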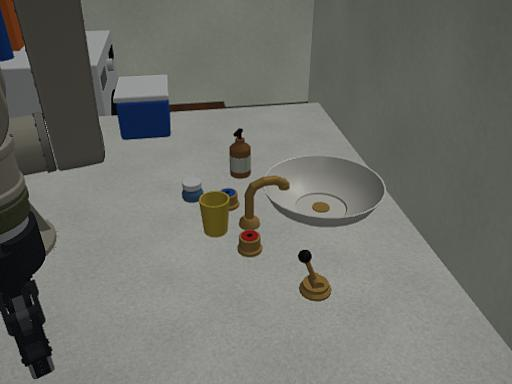

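```bash
cat > b.py <<'E'
from h import *
for n in('top','side'):
    im,d=env.read_camera(n); h=cv2.cvtColor(im,cv2.COLOR_BGR2HSV)
    for k,c in(('y+ eye',[.521,.086,.04]),('y- eye',[.546,-.102,.04])):
        u=pix(n,c)[0].round().astype(int); print(n,k,u,im[u[1],u[0]+4],im[u[1]-3,u[0]])
    red=((h[...,0]<8)|(h[...,0]>172))&(h[...,1]>140)&(h[...,2]>80)
    P,r,c=cloud(n,red,d); P=P[(abs(P[:,2]-.04)<.012)]; print('red',len(P),P.min(0).round(3),P.max(0).round(3),P.mean(0).round(3))
    blk=(im.max(2)<60); P,r,c=cloud(n,blk,d); s=(np.hypot(P[:,0]-.63,P[:,1]+.25)<.04)&(P[:,2]>.06); Q=P[s]
    A=np.c_[2*Q,np.ones(len(Q))]; print('ball',len(Q),Q.min(0).round(3),Q.max(0).round(3),np.linalg.lstsq(A,(Q**2).sum(1),rcond=None)[0].round(4))
    o=env.outline_of(n,'waste_base')[0]; P,r,c=cloud(n,o['mask'],d)
    F=P[(P[:,2]>.015)&(P[:,2]<.023)]; print('foot',len(F),F.min(0).round(3),F.max(0).round(3))
    # rim/axle heights
    X=P[(P[:,2]>.027)&(P[:,2]<.04)]; print('axle',len(X),X.mean(0).round(3),X.min(0).round(3),X.max(0).round(3))
    o=env.outline_of(n,'basin')[0]; P,r,c=cloud(n,o['mask'],d); s=P[(P[:,2]>.09)]; print('spout',s.min(0).round(3),s.max(0).round(3)); s=P[(P[:,2]>.072)&(P[:,2]<.085)&(P[:,0]>.62)];print('rim',s.min(0).round(3),s.max(0).round(3))
E
python3 b.py
```

```text
top y+ eye [226 224] [103  53  28] [96 50 27]
top y- eye [308 205] [ 29  31 111] [22 24 84]
red 179 [ 0.53  -0.118  0.034] [ 0.565 -0.083  0.044] [ 0.547 -0.1    0.039]
ball 91 [ 0.617 -0.256  0.063] [ 0.642 -0.238  0.106] [ 0.632  -0.2535  0.0839 -0.4703]Traceback (most recent call last):
  File "b.py", line 10, in <module>
    o=env.outline_of(n,'waste_base')[0]; P,r,c=cloud(n,o['mask'],d)
      ~~~~~~~~~~~~~~~~~~~~~~~~~~~~~~^^^
IndexError: list index out of range
```

The top view shows red at (307,206) on the robot's right, blue at (227,226), tumbler at (274,237), lever knob at (373,156) with its foot at (361,157). The side view agrees: knob at (305,256), leaning left towards the robot, foot at (315,288).

```bash
cat > c.py <<'E'
from h import *
for n in('top','side'):
    im,d=env.read_camera(n)
    P,r,c=cloud(n,np.ones(d.shape,bool),d); h=cv2.cvtColor(im,cv2.COLOR_BGR2HSV)[r,c]
    near=np.hypot(P[:,0]-.64,P[:,1]+.25)<.06
    F=P[near&(abs(P[:,2]-.02)<.005)&(h[:,1]>70)]; print(n,'foot',len(F),F.min(0).round(3),F.max(0).round(3),cv2.minEnclosingCircle(F[:,:2].astype(np.float32)))
    X=P[near&(P[:,2]>.029)&(P[:,2]<.04)&(h[:,1]>70)]; print('axle',len(X),X.mean(0).round(3),X.min(0).round(3),X.max(0).round(3))
    Q=P[near&(P[:,2]>.072)&(im[r,c].max(1)<60)]
    from scipy.optimize import least_squares
    b=least_squares(lambda p:np.linalg.norm(Q-p,axis=1)-.013,Q.mean(0)-[0,0,.005],loss='soft_l1',f_scale=.002).x; print('ball',len(Q),b.round(4),Q.min(0).round(3),Q.max(0).round(3))
    R=P[near&(P[:,2]>.045)&(P[:,2]<.07)&(h[:,1]>70)]; print('rod',len(R),R.mean(0).round(3))
    s=P[(P[:,2]>.095)&(P[:,0]>.5)&(P[:,0]<.75)&(abs(P[:,1])<.1)]; print('spout',s.min(0).round(3),s.max(0).round(3))
    s=P[(P[:,2]>.07)&(P[:,2]<.085)&(P[:,0]>.62)&(abs(P[:,1]-.02)<.18)];print('rim',s.min(0).round(3),s.max(0).round(3))
E
python3 c.py
```

```text
top foot 209 [ 0.63  -0.272  0.015] [ 0.681 -0.222  0.025] ((0.6549610495567322, -0.2481614500284195), 0.026857713237404823)
axle 66 [ 0.656 -0.246  0.032] [ 0.645 -0.263  0.029] [ 0.665 -0.233  0.039]
ball 88 [ 0.6294 -0.2506  0.091 ] [ 0.617 -0.256  0.09 ] [ 0.638 -0.238  0.106]
rod 13 [ 0.643 -0.245  0.056]
spout [ 0.556 -0.014  0.095] [0.66  0.021 0.126]
rim [ 0.62  -0.121  0.07 ] [0.896 0.177 0.084]
side foot 276 [ 0.629 -0.277  0.015] [ 0.68  -0.225  0.025] ((0.6546009182929993, -0.2507224977016449), 0.027657952159643173)
axle 97 [ 0.654 -0.254  0.033] [ 0.644 -0.265  0.029] [ 0.664 -0.235  0.04 ]
ball 136 [ 0.6286 -0.2501  0.0927] [ 0.615 -0.264  0.076] [ 0.638 -0.243  0.107]
rod 48 [ 0.642 -0.253  0.057]
spout [ 0.553 -0.018  0.095] [0.658 0.012 0.126]
rim [ 0.62  -0.123  0.07 ] [0.895 0.176 0.084]
```

```bash
python3 -m pendant '[{"travel":[0.45,-0.11,0],"rot":[0,0,0],"fingers":-1},{"travel":[0.9,-0.22,0],"rot":[0,0,0],"fingers":-1},{"travel":[0.9,-0.22,0],"rot":[0,0,0],"fingers":-1},{"travel":[0.9,-0.22,0],"rot":[0,0,0],"fingers":-1}]'
python3 -m pendant '[{"travel":[0.45,-0.11,0],"rot":[0,0,0],"fingers":-1},{"travel":[0.9,-0.22,0],"rot":[0,0,0],"fingers":-1},{"travel":[0.9,-0.22,0],"rot":[0,0,0],"fingers":-1},{"travel":[0.9,-0.22,0],"rot":[0,0,0],"fingers":-1}]'
python3 -m pendant '[{"travel":[0.45,-0.11,0],"rot":[0,0,0],"fingers":-1},{"travel":[0.9,-0.22,0],"rot":[0,0,0],"fingers":-1},{"travel":[0.9,-0.22,0],"rot":[0,0,0],"fingers":-1},{"travel":[0.9,-0.22,0],"rot":[0,0,0],"fingers":-1}]'
python3 -m pendant '[{"travel":[0.4,-0.1,0],"rot":[0,0,0.14],"fingers":-1},{"travel":[0.8,-0.22,0],"rot":[0,0,0.28],"fingers":-1},{"travel":[0.8,-0.22,0],"rot":[0,0,0.39],"fingers":-1},{"travel":[0.8,-0.22,0],"rot":[0,0,0.39],"fingers":-1},{"travel":[0.8,-0.22,0],"rot":[0,0,0.39],"fingers":-1}]'
python3 -c "
from workcell import env
s=env.get_state();print(s['joint_pos'].round(3),s['tcp_pos'].round(4),s['orientation'].round(4),s['wrist_force'])"
```

```text
clock: 1.5
tcp_pos: [0.3254, -0.4545, 0.2502]
orientation: [0.0, 0.977, 0.212, -0.0]
wrist_force: [0.9, 0.5, -0.1]
finger_gap: 0.0279
grip_force: 0.0
clock: 1.9
tcp_pos: [0.4122, -0.3871, 0.25]
orientation: [0.0, 0.977, 0.211, -0.0]
wrist_force: [-0.3, -0.6, -0.4]
finger_gap: 0.0001
grip_force: 0.0
clock: 2.3
tcp_pos: [0.4993, -0.3193, 0.2497]
orientation: [0.0, 0.978, 0.211, -0.0]
wrist_force: [-0.7, 0.0, -0.3]
finger_gap: 0.0001
grip_force: 0.0
clock: 2.8
tcp_pos: [0.5746, -0.2572, 0.2499]
orientation: [0.0, 1.0, 0.008, -0.0]
wrist_force: [-0.3, -0.4, -0.3]
finger_gap: -0.0002
grip_force: 0.0
[-5.480e-01  4.230e-01  2.050e-01  1.353e+00 -1.000e-03  2.578e+00] [ 0.5746 -0.2572  0.2499] [ 3.e-04  1.e+00  8.e-03 -4.e-04] [-0.29866821 -0.38209057 -0.31795915]
```

```bash
python3 -m pendant '[{"travel":[0,-0.06,0.35],"rot":[0,0,0],"fingers":-1},{"travel":[0,-0.06,0.7],"rot":[0,0,0],"fingers":-1},{"travel":[0,-0.06,0.7],"rot":[0,0,0],"fingers":-1}]'
python3 -m pendant '[{"travel":[0,0,0.35],"rot":[0,0,0],"fingers":-1},{"travel":[0,0,0.7],"rot":[0,0,0],"fingers":-1},{"travel":[0,0,0.7],"rot":[0,0,0],"fingers":-1},{"travel":[0,0,0.7],"rot":[0,0,0],"fingers":-1}]'
python3 - <<'E'
from h import *
im,d=env.read_camera('side'); cv2.imwrite('pics/s1.png',cv2.resize(im[180:330,200:400],None,fx=3,fy=3))
p=env.get_state()['tcp_pos']; print(((pix('side',[p,p-[0,0,.019]])-[200,180])*3).round())
E
```

```text
clock: 3.1
tcp_pos: [0.5706, -0.2476, 0.1601]
orientation: [-0.003, 1.0, 0.007, -0.005]
wrist_force: [-0.4, -0.4, -0.3]
finger_gap: 0.0003
grip_force: 0.0
clock: 3.5
tcp_pos: [0.5756, -0.2492, 0.0837]
orientation: [0.0, 1.0, 0.007, -0.0]
wrist_force: [-0.2, 0.1, 0.3]
finger_gap: -0.0001
grip_force: 0.0
[[234. 246.]
 [233. 269.]]
```

View pics/s1.png

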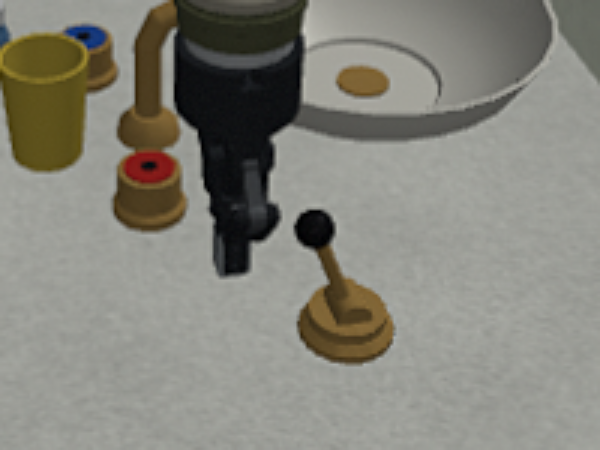

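The view shows the shut fingertips at (232,272), left of the knob at (315,228), where the calibration puts them. A knuckle sticks out at (268,218), so I'll place it in 3D before pushing.

Run:
```python
from h import *
im,d=env.read_camera('side')
P,r,c=cloud('side',np.ones(d.shape,bool),d)
s=(abs(P[:,0]-.5756)<.045)&(abs(P[:,1]+.249)<.08)&(P[:,2]>.05)&(im[r,c].max(1)<90); P=P[s]
for z in np.arange(.06,.2,.01):
    Q=P[abs(P[:,2]-z)<.005]
    if len(Q)>3: print(z.round(3),len(Q),np.percentile(Q[:,:2],[3,97],axis=0).round(3).tolist())
print(pix('side',[[.5756,-.249,.1],[.5756,-.289,.1]]))
```

```text
0.07 12 [[0.566, -0.261], [0.585, -0.25]]
0.08 43 [[0.566, -0.264], [0.583, -0.248]]
0.09 62 [[0.566, -0.265], [0.619, -0.248]]
0.1 40 [[0.566, -0.265], [0.62, -0.246]]
0.11 21 [[0.563, -0.277], [0.578, -0.232]]
0.12 42 [[0.564, -0.287], [0.585, -0.256]]
0.13 49 [[0.561, -0.296], [0.587, -0.253]]
0.14 82 [[0.559, -0.303], [0.592, -0.237]]
0.15 95 [[0.56, -0.311], [0.59, -0.242]]
0.16 165 [[0.558, -0.311], [0.593, -0.242]]
0.17 140 [[0.557, -0.298], [0.594, -0.242]]
0.18 83 [[0.566, -0.292], [0.586, -0.265]]
0.19 62 [[0.565, -0.289], [0.586, -0.279]]
0.2 171 [[0.54, -0.288], [0.606, -0.26]]
[[277.35797116 255.695847  ]
 [281.94585063 269.78062769]]
```

```bash
python3 -m pendant '[{"travel":[0.1,0,0],"rot":[0,0,0],"fingers":-1},{"travel":[0.2,0,0],"rot":[0,0,0],"fingers":-1},{"travel":[0.28,0,0],"rot":[0,0,0],"fingers":-1},{"travel":[0.35,0,0],"rot":[0,0,0],"fingers":-1},{"travel":[0.42,0,0],"rot":[0,0,0],"fingers":-1},{"travel":[0.5,0,0],"rot":[0,0,0],"fingers":-1},{"travel":[0.57,0,0],"rot":[0,0,0],"fingers":-1},{"travel":[0.64,0,0],"rot":[0,0,0],"fingers":-1},{"travel":[0.7,0,0],"rot":[0,0,0],"fingers":-1},{"travel":[0.7,0,0],"rot":[0,0,0],"fingers":-1}]'
python3 -m pendant '[{"travel":[0.03,0,0],"rot":[0,0,0],"fingers":-1},{"travel":[0.06,0,0],"rot":[0,0,0],"fingers":-1},{"travel":[0.08,0,0],"rot":[0,0,0],"fingers":-1},{"travel":[0.08,0,0],"rot":[0,0,0],"fingers":-1}]'
cat > e.py <<'E'
from h import *
import sys
im,d=env.read_camera('side'); cv2.imwrite(sys.argv[1],cv2.resize(im[180:330,200:400],None,fx=3,fy=3))
from scipy.optimize import least_squares
for n in('top','side'):
    im,d=env.read_camera(n); P,r,c=cloud(n,np.ones(d.shape,bool),d)
    s=env.get_state()['tcp_pos'][0]+.014
    Q=P[(P[:,0]>max(s,.66))&(P[:,0]<.73)&(abs(P[:,1]+.25)<.03)&(P[:,2]>.068)&(P[:,2]<.115)&(im[r,c].max(1)<60)]
    if len(Q)>8: b=least_squares(lambda p:np.linalg.norm(Q-p,axis=1)-.013,Q.mean(0)-[0,0,.005],loss='soft_l1',f_scale=.002).x; print(n,'ball',len(Q),b.round(4),Q.min(0).round(3),Q.max(0).round(3))
E
python3 e.py pics/s2.png
```

```text
clock: 4.6
tcp_pos: [0.6605, -0.2464, 0.0813]
orientation: [-0.0, 1.0, 0.008, -0.0]
wrist_force: [-1.2, -0.1, 0.7]
finger_gap: 0.0002
grip_force: 0.1
clock: 5.0
tcp_pos: [0.669, -0.2466, 0.0819]
orientation: [0.0, 1.0, 0.008, -0.001]
wrist_force: [-3.8, -0.3, 0.6]
finger_gap: -0.0002
grip_force: 1.7
side ball 80 [ 0.6971 -0.2462  0.0843] [ 0.685 -0.261  0.078] [ 0.708 -0.247  0.097]
```

View pics/s2.png

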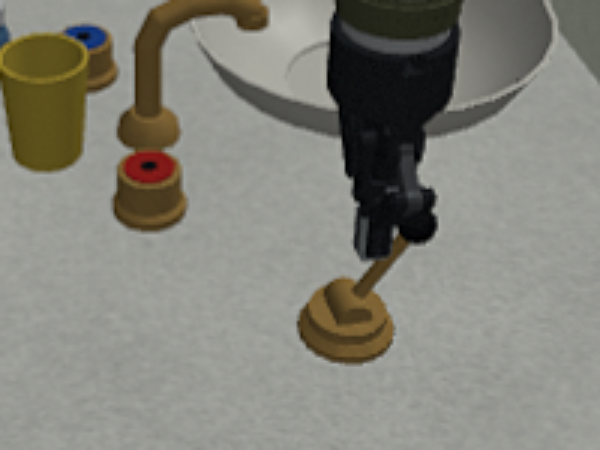

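The knob at (420,222) now leans well away from the robot. I'll press a little further so it seats on the stop.

```bash
python3 -m pendant '[{"travel":[0.03,0,0],"rot":[0,0,0],"fingers":-1},{"travel":[0.05,0,0],"rot":[0,0,0],"fingers":-1},{"travel":[0.05,0,0],"rot":[0,0,0],"fingers":-1},{"travel":[0.05,0,0],"rot":[0,0,0],"fingers":-1}]'
```

```text
clock: 5.55
tcp_pos: [0.6699, -0.2466, 0.0816]
orientation: [-0.0, 1.0, 0.007, -0.005]
wrist_force: [-18.7, -0.8, 7.9]
finger_gap: 0.0004
grip_force: 9.7
```

The force is up to 19 N with no more movement, so the lever is on its stop. I'll back off, rise and check it.

```bash
python3 -m pendant '[{"travel":[-0.2,0,0],"rot":[0,0,0],"fingers":-1},{"travel":[-0.45,0,0],"rot":[0,0,0],"fingers":-1},{"travel":[-0.45,0,-0.35],"rot":[0,0,0],"fingers":-1},{"travel":[-0.45,0,-0.7],"rot":[0,0,0],"fingers":-1},{"travel":[-0.45,0,-0.95],"rot":[0,0,0],"fingers":-1},{"travel":[-0.45,0,-0.95],"rot":[0,0,0],"fingers":-1}]'
python3 e.py pics/s3.png
python3 - <<'E'
from h import *
s=env.get_state();p=s['tcp_pos'];q=s['orientation'];print(s['clock'],p,s['joint_pos'].round(2))
from scipy.spatial.transform import Rotation as R
M=R.from_quat(np.r_[q[1:],q[0]]).as_matrix()
print((M.T@(np.array([.547,-.101,.155])-p)/.12).round(3))
E
```

```text
clock: 6.15
tcp_pos: [0.625, -0.2489, 0.2029]
orientation: [0.003, 1.0, 0.008, 0.006]
wrist_force: [1.4, -0.5, 0.7]
finger_gap: -0.0002
grip_force: 0.0
top ball 33 [ 0.6974 -0.2476  0.0849] [ 0.687 -0.25   0.076] [ 0.706 -0.234  0.098]
side ball 137 [ 0.697  -0.2463  0.084 ] [ 0.681 -0.261  0.07 ] [ 0.708 -0.239  0.098]
6.3 [ 0.621932   -0.24735984  0.19606304] [-0.5   0.52  0.22  1.27  0.    2.63]
[-0.606 -1.229  0.341]
```

View pics/s3.png

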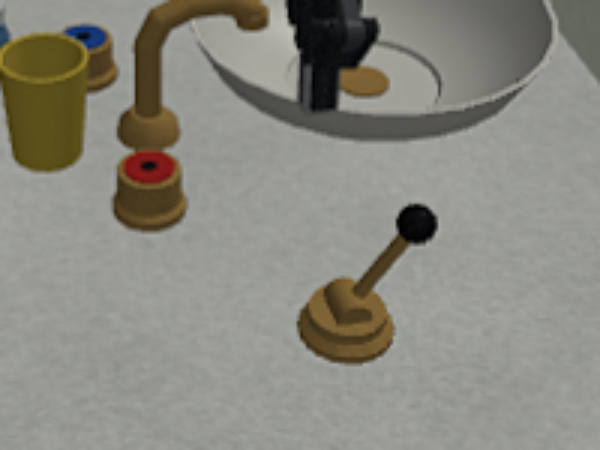

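The lever is on its closed stop, with the knob at (417,223) and 84 mm high as specified. Next is the red eye.

```bash
python3 -m pendant '[{"travel":[-0.15,-0.3,0],"rot":[0,0,0],"fingers":-1},{"travel":[-0.3,-0.6,0],"rot":[0,0,0],"fingers":-1},{"travel":[-0.3,-0.6,0],"rot":[0,0,0],"fingers":-1}]'
python3 -m pendant '[{"travel":[-0.15,-0.3,0],"rot":[0,0,-0.14],"fingers":-1},{"travel":[-0.31,-0.63,0],"rot":[0,0,-0.28],"fingers":-1},{"travel":[-0.31,-0.63,0],"rot":[0,0,-0.3],"fingers":-1},{"travel":[-0.31,-0.63,0],"rot":[0,0,-0.3],"fingers":-1},{"travel":[-0.31,-0.63,0],"rot":[0,0,-0.3],"fingers":-1}]'
python3 - <<'E'
from h import *
s=env.get_state();p=s['tcp_pos'];q=s['orientation'];print(s['clock'],p,q,s['joint_pos'].round(2))
from scipy.spatial.transform import Rotation as R
M=R.from_quat(np.r_[q[1:],q[0]]).as_matrix()
print((M.T@(np.array([.5465,-.101,.092])-p)/.12).round(3))
E
```

```text
clock: 6.6
tcp_pos: [0.5807, -0.1712, 0.1937]
orientation: [-0.002, 1.0, 0.009, -0.003]
wrist_force: [0.9, -0.5, 1.1]
finger_gap: -0.0
grip_force: 0.0
clock: 7.1
tcp_pos: [0.5465, -0.1015, 0.1955]
orientation: [0.0, 0.987, 0.163, 0.0]
wrist_force: [-0.0, -0.1, -0.3]
finger_gap: 0.0001
grip_force: 0.0
7.1 [ 0.54652662 -0.10148725  0.19547894] [1.64520926e-04 9.86568732e-01 1.63346578e-01 6.90012902e-05] [-0.33  0.3  -0.11  1.16 -0.    2.49]
[ 0.001 -0.004  0.862]
```

```bash
python3 -m pendant '[{"travel":[0,0,0.3],"rot":[0,0,0],"fingers":-1},{"travel":[0,0,0.6],"rot":[0,0,0],"fingers":-1},{"travel":[0,0,0.75],"rot":[0,0,0],"fingers":-1},{"travel":[0,0,0.86],"rot":[0,0,0],"fingers":-1},{"travel":[0,0,0.86],"rot":[0,0,0],"fingers":-1},{"travel":[0,0,0.86],"rot":[0,0,0],"fingers":-1},{"travel":[0,0,0.86],"rot":[0,0,0],"fingers":-1}]'
python3 - <<'E'
from h import *
im,d=env.read_camera('side'); cv2.imwrite('pics/s4.png',cv2.resize(im[180:290,200:340],None,fx=4,fy=4))
P,r,c=cloud('side',np.ones(d.shape,bool),d); h=cv2.cvtColor(im,cv2.COLOR_BGR2HSV)[r,c]
k=(np.hypot(P[:,0]-.547,P[:,1]+.101)<.05)
F=P[k&(im[r,c].max(1)<90)&(P[:,2]>.055)&(P[:,2]<.09)]; print('tip',len(F),F.min(0).round(3),F.max(0).round(3))
E=P[k&((h[:,0]<8)|(h[:,0]>172))&(h[:,1]>140)&(abs(P[:,2]-.04)<.01)]; print('red',E.min(0).round(3),E.max(0).round(3))
s=env.get_state(); print(s['clock'],s['tcp_pos'])
E
```

```text
clock: 7.8
tcp_pos: [0.5469, -0.1017, 0.0936]
orientation: [0.0, 0.987, 0.164, 0.001]
wrist_force: [0.5, 0.7, 0.4]
finger_gap: 0.0
grip_force: 0.0
tip 45 [ 0.536 -0.117  0.075] [ 0.556 -0.099  0.09 ]
red [ 0.527 -0.12   0.037] [ 0.563 -0.08   0.044]
7.85 [ 0.54689934 -0.101537    0.0938016 ]
```

View pics/s4.png

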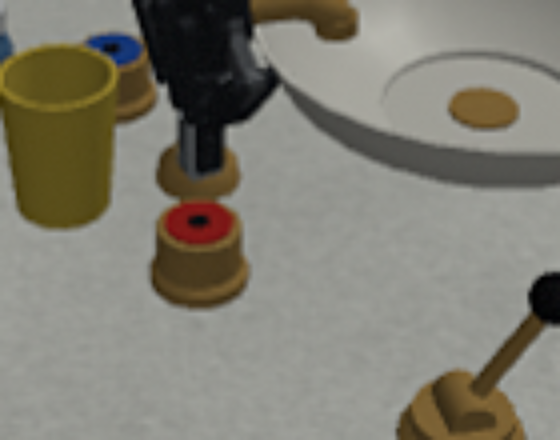

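The shut tips at (205,172) are about 34 mm above the red disc at (200,222) and centred over it. I'll hold here for 3 s, then rise and move away.

```bash
for i in 1 2 3; do python3 -m pendant '[{"travel":[0,0,0],"rot":[0,0,0],"fingers":-1},{"travel":[0,0,0],"rot":[0,0,0],"fingers":-1},{"travel":[0,0,0],"rot":[0,0,0],"fingers":-1},{"travel":[0,0,0],"rot":[0,0,0],"fingers":-1},{"travel":[0,0,0],"rot":[0,0,0],"fingers":-1},{"travel":[0,0,0],"rot":[0,0,0],"fingers":-1},{"travel":[0,0,0],"rot":[0,0,0],"fingers":-1},{"travel":[0,0,0],"rot":[0,0,0],"fingers":-1},{"travel":[0,0,0],"rot":[0,0,0],"fingers":-1},{"travel":[0,0,0],"rot":[0,0,0],"fingers":-1}]' | head -2; done
python3 -m pendant '[{"travel":[0,0,-0.4],"rot":[0,0,0],"fingers":-1},{"travel":[0,0,-0.8],"rot":[0,0,0],"fingers":-1},{"travel":[0,0,-1],"rot":[0,0,0],"fingers":-1},{"travel":[0,0,-1],"rot":[0,0,0],"fingers":-1}]'
python3 -m pendant '[{"travel":[-0.3,0.3,-0.1],"rot":[0,0,0],"fingers":-1},{"travel":[-0.6,0.6,-0.2],"rot":[0,0,0],"fingers":-1},{"travel":[-0.8,0.9,-0.3],"rot":[0,0,0],"fingers":-1},{"travel":[-0.8,0.9,-0.3],"rot":[0,0,0],"fingers":-1}]'
python3 -m pendant '[{"travel":[-0.3,0.4,0],"rot":[0,0,0],"fingers":-1},{"travel":[-0.6,0.8,0],"rot":[0,0,0],"fingers":-1},{"travel":[-0.6,0.8,0],"rot":[0,0,0],"fingers":-1},{"travel":[-0.6,0.8,0],"rot":[0,0,0],"fingers":-1},{"travel":[-0.6,0.8,0],"rot":[0,0,0],"fingers":-1},{"travel":[-0.6,0.8,0],"rot":[0,0,0],"fingers":-1}]'
python3 a.py | grep -E "soap|tumbler|jar|waste_tip" | cut -c1-150; python3 e.py pics/s5.png
```

```text
clock: 8.85
tcp_pos: [0.5459, -0.1009, 0.0928]
clock: 9.85
tcp_pos: [0.5459, -0.1009, 0.0928]
clock: 10.85
tcp_pos: [0.5459, -0.1009, 0.0928]
clock: 11.25
tcp_pos: [0.5483, -0.1016, 0.2175]
orientation: [0.002, 0.986, 0.164, 0.004]
wrist_force: [-0.4, -1.0, -0.4]
finger_gap: -0.0001
grip_force: 0.0
clock: 11.65
tcp_pos: [0.489, -0.2392, 0.2494]
orientation: [0.002, 0.987, 0.161, 0.0]
wrist_force: [1.0, 0.8, 0.2]
finger_gap: 0.0005
grip_force: 0.0
clock: 12.25
tcp_pos: [0.4532, -0.3468, 0.2482]
orientation: [-0.001, 0.986, 0.165, -0.0]
wrist_force: [0.1, 0.4, 0.3]
finger_gap: -0.0002
grip_force: 0.0
top waste_tip 0.45 [362. 131.] 179 med [ 0.688 -0.245  0.085] topz 0.096 topmid [ 0.698 -0.244  0.094] min [ 0.658 -0.255  0.034] max [ 0.71  -0.234  
top soap 0.56 [153. 208.] 833 med [0.564 0.233 0.088] topz 0.139 topmid [0.569 0.235 0.136] min [ 0.544  0.213 -0.003] max [0.628 0.294 0.141]
top tumbler 0.91 [274. 234.] 855 med [ 0.486 -0.021  0.024] topz 0.091 topmid [ 0.479 -0.018  0.088] min [ 0.444 -0.062 -0.004] max [0.513 0.016 0.093
top jar 0.76 [204. 266.] 515 med [0.431 0.135 0.0
[... 154 characters left out ...]
opz 0.097 topmid [ 0.696 -0.249  0.094] min [ 0.657 -0.26   0.032] max [ 0.708 -0.24  
side soap 0.68 [242. 157.] 634 med [0.575 0.219 0.061] topz 0.138 topmid [ 0.53  -0.062  0.247] min [ 0.48  -0.373 -0.002] max [0.619 0.514 0.363]
side tumbler 0.62 [223. 228.] 68 med [ 0.496 -0.036  0.022] topz 0.046 topmid [ 0.45  -0.03   0.044] min [ 0.449 -0.045 -0.   ] max [ 0.504 -0.024  0.
side jar 0.48 [188. 198.] 212 med [0.42  0.117 0.026] topz 0.052 topmid [ 0.421 -0.083  0.169] min [ 0.404 -0.318  0.001] max [0.437 0.151 0.294]
top ball 84 [ 0.6988 -0.2462  0.0834] [ 0.686 -0.254  0.076] [ 0.706 -0.234  0.098]
side ball 135 [ 0.6967 -0.246   0.0841] [ 0.681 -0.261  0.07 ] [ 0.708 -0.237  0.099]
```

The lever is still closed, the soap, tumbler and jar haven't moved, and the hand is clear.

```bash
python3 -c "
from workcell import env
print(env.hand_in())"
```

```text
the job is handed in; nothing more can be done
None
```

The job is handed in: the waste lever is on its closed stop, the tips were held about 34 mm over the middle of the red eye for 3 s, the soap, tumbler and jar stayed where they were, and the hand finished about 0.26 m from the red eye.

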